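# Lock the crayons away in the lever block

## Robot

A 6-joint arm with a two-finger parallel gripper is mounted at the origin on the work surface. World frame = base frame: x ahead of the robot, y to its left, z up, the work surface at z = 0. Lengths are in mm, angles in rad, forces in N, time in s.
With the tool pointing down it reaches from about 350 to 875 mm from the base axis. Payload 4.2 kg.
Tool frame: the origin (TCP) lies midway between the tips of the shut fingers; the grasp point (between the pads) lies 19 mm behind it (arm.grasp_offset is the distance from the TCP to the grasp point, in mm); z points along the fingers, y is the direction in which the jaws open and shut (so a half turn about z gives the same grasp; the last joint's range is limited). The gripper opens to 85 mm and grips with 20 to 120 N. Pads are 22 mm wide; open, the fingers measure 114 mm over their backs; the gripper's body (76 mm by 85 mm) begins 54 mm behind the grasp point. The pads swing forward as they close: fully open they stand 13 mm farther back than shut.
Start: joints at [-0.869, 0.385, 0.008, 0, -1.194, -0.259], TCP at [267.806, -564.694, 231.312] pointing down, gripper open.
Joint ranges: [-3.14, 3.14], [-1.21, 2.06], [-1.07, 1.41], [-3.16, 2.05], [-2.99, -0.16], [-3.1, 3.1]. Speed limits (rad/s): [2.79, 2.79, 3.14, 3.14, 3.14, 3.14].

## Interface

Orientations are given as a unit quaternion [x, y, z, w].
In Python, from bench import arm gives the robot as it stands.
- The arm moves only by the tool move_arm, never from a script. Its argument "moves" is a list of rows, each an object with "gripper": the gripper's target within -1 to 1 (fully open at 1, half-way at 0, shut at -1); "xyz": the shift along the tool's x, y, z in cm, a list of three; "angular": the turn, a rotation vector about the tool's x, y, z in rad, a list of three. In form: [{"gripper": gripper, "xyz": [dx, dy, dz], "angular": [wx, wy, wz]}, ...]. A call has 1 to 10 rows; each row is the pose to reach, as a shift and turn from the pose commanded when the call began, along the tool's axes at that moment; what a row does not reach only later rows make up. A row lasts 1/8 s, in which the tool goes at most 62.5 mm and 10.7 degrees, less where a joint would pass 70% of its speed; a pose out of reach is approached as far as the arm can. A call with a gripper value outside its range is refused whole. The fingers move at their own pace and stop on an object; the grip force is fixed at half the most. Time passes only in rows, so rows that repeat a pose let the fingers close. It gives the time, the measured TCP pose, the force and the opening at its end, in the units of the state.
- arm.read_state(): the state, without advancing time (a new reading comes with each control period).
- arm.get_image(name): name is "scene" or "side" or "wrist"; returns (picture, depth): 420x560x3 uint8, blue, green, red; 420x560 float32, mm along the optical axis (not along the pixel's ray), 0 where there is no reading.
- arm.get_calibration(name): a dict with "camera_matrix" (3x3 intrinsics, pixels), "R" (3x3) and "t" (3): a world point X has camera coordinates R X + t. Camera axes: x right, y down, z forward; pixel columns grow to the right and rows downward; lengths in mm; the calibration is good to about 2 mm. The wrist camera is an equidistant fisheye: a pixel r from the principal point sees the ray r / f radians off the axis. A picture is of the moment at which its call begins: read the wrist's pose just before it. get_calibration takes no time and is no camera call; for the wrist camera it gives the pose at the moment of the call.
- arm.job_done(): hands the job in, once; it reports no verdict.
The state is a dict: "clock": time; "joints": joint angles; "joint_vel": joint speeds; "joint_efforts": joint torques, N m; "position": TCP position; "ee_rot": TCP orientation; "contact_force": force on the tool from outside, world axes, zero at the start; "wrist_torque": the same for the moment, N m; "gripper_width": finger opening in mm.
Only numpy, scipy, OpenCV 4.12 (cv2) and the standard library are available. Lean on these libraries where they do the work, as an engineer would, in place of code of your own. Each camera call takes 0.05 s, during which the arm holds its last target. There are 200 camera calls.

## Task

Put the crayons away: swing the red lever of the crayon block up and back until it is about upright, drop the blue crayon foot-down into the blue-bordered well and the green one into the green-bordered well, points up and right down to the bottom, then swing the lever fully shut over them. Leave the yellow crayon standing in the rest and do not disturb the toys.

Things in the scene. Friction and masses are not known exactly. Their poses are not given: they have to be found in the camera images.
- block: beech crayon block, fixed: 60 (x) x 150 (y) x 63 mm high; origin: centre of its underside, z up. Two square wells (24 mm wide, 55 mm deep, floor 8 mm above the underside) open in its top at block y = +5 mm (blue painted border) and y = +50 mm (green border), both at block x = 0. Two hinge cheeks at y = -60 mm rise to 126 mm and carry the red lever (40 mm across x there).
- well_blue (a point): centre of the floor of the blue-bordered well (55 mm below its mouth); axes as the block
- well_green (a point): centre of the floor of the green-bordered well; axes as the block
- lever (a joint): red clamp lever of the block, angle in rad: 0 = fully shut (level, lying along block +y over both wells, its underside 5 mm above crayons that stand on the well floors), grows as the knob end swings up about the hinge (axis = block x); 1.57 = upright, stop at 2.0. A stiff hinge: it stays where it is left; about 1.5 N at the knob moves it.
- lever_hinge (a point): the lever's hinge axis, 114 mm above the table at block y = -60 mm; axes as the block
- lever_knob (a point): centre of the round flat knob at the lever's free end, 150 mm from the hinge: a disc 26 mm across whose flat faces are 18 mm apart along block x. The arm is 14 mm wide (block x) and 12 mm thick.
- rest: darker wooden crayon rest, fixed: 56 (x) x 170 (y) x 30 mm high; origin: centre of its underside. Three square pockets 24 mm wide, 24 mm deep (floor 6 mm above the underside) at rest y = -55, 0, +55 mm, x = 0.
- crayon_blue: blue chunky round crayon, 18 mm across and 95 mm long: straight for 85 mm, then tapering to a blunt point at the upper end; origin: centre of its flat foot, z runs up to the point. At the start it stands in one of the three pockets of the rest, 71 mm showing above the rest.
- crayon_green: green chunky round crayon, 18 mm across and 95 mm long: straight for 85 mm, then tapering to a blunt point at the upper end; origin: centre of its flat foot, z runs up to the point. At the start it stands in one of the three pockets of the rest, 71 mm showing above the rest.
- crayon_yellow: yellow chunky round crayon, 18 mm across and 95 mm long: straight for 85 mm, then tapering to a blunt point at the upper end; origin: centre of its flat foot, z runs up to the point. At the start it stands in one of the three pockets of the rest, 71 mm showing above the rest. It stays there.
- brick_a: lower brick of the little toy house (two bricks and a roof, stacked), plain wood, 70 x 35 x 30 mm (long side = its x); origin: centre of underside. Loose; leave alone
- brick_b: upper brick of the toy house, same size, standing on brick_a; origin: centre of underside. Leave alone
- roof: faded red triangular roof block on top of the toy house, 68 x 38 mm, 33 mm high (the house is 93 mm high in all); origin: centre of underside. Leave alone
- brick_c: plain wooden brick lying alone, 70 x 35 x 30 mm (long side = x); origin: centre of underside. Leave alone
- brick_d: plain wooden brick lying alone, 70 x 35 x 30 mm (long side = x); origin: centre of underside. Leave alone
- duck: small yellow wooden duck on four red wheels, 85 long, 45 wide, 81 mm high; origin: centre of underside, beak to its -x. Leave alone
- top: striped tin spinning top standing on its foot, 70 mm across, 95 mm high; origin: centre of underside. Leave alone
Things that resemble listed ones, but are neither listed nor needed, are in the scene too. Of the things like the crayon_blue, leave any that is pink; of the rest the larger one is meant. What is shaped like the crayon_green but pink is not meant.

How it is judged (in metres and radians):
On the way, in this order (a step that is already met when the one before it is completed fails the run):
1. the lever is swung open, past 1.2 rad (value of joint lever above 1.2 rad), for 0.2 s.
2. the blue and the green crayon stand in their own wells, at the bottom, points up (horizontal distance between crayon_blue and well_blue below 0.007 m and z of crayon_blue in the frame of well_blue below 0.005 m and angle between each of crayon_blue, crayon_green's own z axis and vertical below 0.2 rad and horizontal distance between crayon_green and well_green below 0.007 m and z of crayon_green in the frame of well_green below 0.005 m), for 0.2 s.
At the end, for the whole second after the job is handed in: The blue and green crayons stand at rest in the wells of their own colours, foot within 7 mm of the well's centre and less than 5 mm above its floor, points up within 0.2 rad; the lever is shut (below 0.08 rad); the yellow crayon still stands in its pocket, within 15 mm of where it was (all of step 2 and value of joint lever below 0.08 rad and distance of crayon_yellow from where it was at the start of the episode below 0.015 m and angle between crayon_yellow's own z axis and vertical below 0.5 rad and linear speed of each of crayon_blue, crayon_green below 0.02 m/s); the robot touches nothing.
It fails at once if the toy house is knocked (a brick or the roof moved over 25 mm or tipped) (distance of any of brick_a, brick_b, roof from where it was at the start of the episode above 0.025 m or angle between any of brick_a, brick_b, roof's own z axis and vertical above 0.4 rad).
It fails at once if a lone brick is moved over 25 mm or tipped (distance of any of brick_c, brick_d from where it was at the start of the episode above 0.025 m or angle between any of brick_c, brick_d's own z axis and vertical above 0.4 rad).
It fails at once if the duck or the spinning top is moved over 25 mm or tipped (distance of any of duck, top from where it was at the start of the episode above 0.025 m or angle between any of duck, top's own z axis and vertical above 0.4 rad).
It fails at once if the yellow crayon is pulled out or knocked over (distance of crayon_yellow from where it was at the start of the episode above 0.025 m or angle between crayon_yellow's own z axis and vertical above 0.4 rad).
It also fails if it takes over 72 s, if anything falls off the work surface, if the arm or the gripper's body presses on something with over 40 N, if the wrist force passes 120 N, or if a joint passes its speed limit or range.

## Working session

There is one attempt and no reset: what is moved stays moved. The work goes in short steps, Python scripts to look and compute and a tool call to move; the robot and the scene stay as the last step left them, time stands still between calls to the robot, and variables do not carry over. Pictures are saved under pics/ and viewed, about 8 in all and at most 12, crops included, and the job is handed in when it is done.

Besides the shell and the picture viewer there is one more tool, called after "Call:" in YAML: its name, and indented under it one key for each argument. move_arm: Moves the arm, as the interface text tells. Its arguments: {"type":"object","properties":{"moves":{"type":"array","items":{"type":"object","properties":{"gripper":{"type":"number"},"xyz":{"type":"array","items":{"type":"number"}},"angular":{"type":"array","items":{"type":"number"}}}}}},"required":["moves"]}

```bash
mkdir -p pics; ls; python3 - <<'E'
from bench import arm
import cv2,numpy as np,pickle
print(arm.read_state())
d={}
for n in("scene","side"):
    c=arm.get_calibration(n);p,z=arm.get_image(n);d[n]=(c,p,z);cv2.imwrite(f"pics/{n}0.png",p);print(n,c)
pickle.dump(d,open("d0.pkl","wb"))
cv2.imwrite("pics/both0.png",cv2.resize(np.vstack([d["scene"][1],d["side"][1]]),None,fx=.7,fy=.7))
E
```

```text
pics
{'clock': 0.0, 'joints': array([-8.69390591e-01,  3.85563860e-01,  6.65173050e-03, -4.96139232e-04,
       -1.19401170e+00, -2.58585531e-01]), 'joint_vel': array([-1.94669123e-03, -1.29059023e-05,  5.53554338e-05, -1.17820479e-05,
        7.83834797e-04, -1.12871945e-03]), 'joint_efforts': array([ 2.09646664e-04, -3.92289054e+01,  1.88397521e+01,  4.18601140e+00,
       -4.64769983e-03, -1.83976636e-05]), 'position': array([ 267.56932706, -564.19158318,  230.22774184]), 'ee_rot': array([-2.19516106e-01,  9.75608269e-01,  1.05001783e-03, -2.86699274e-04]), 'contact_force': array([-0.12599028,  0.05966473,  0.55085736]), 'wrist_torque': array([-0.05128467,  0.06529513, -0.002556  ]), 'gripper_width': 85.43571258364909}
scene {'camera_matrix': array([[471.44510327,   0.        , 282.62656357],
       [  0.        , 471.44510327, 211.39036657],
       [  0.        ,   0.        ,   1.        ]]), 'R': array([[ 0.51092053,  0.85948174,  0.01585381],
       [ 0.49957561, -0.28186413, -0.81913175],
       [-0.69956016,  0.42643141, -0.57338629]]), 't': array([-288.90203015, -207.7555897 , 1412.84325348])}
side {'camera_matrix': array([[474.36384325,   0.        , 282.81881988],
       [  0.        , 474.36384325, 202.92353657],
       [  0.        ,   0.        ,   1.        ]]), 'R': array([[-0.6646888 , -0.74683377,  0.02069131],
       [-0.45818743,  0.38560286, -0.80085874],
       [ 0.59012972, -0.54180233, -0.59849574]]), 't': array([409.97394305, 317.25866548, 711.87971138])}
```

View pics/scene0.png

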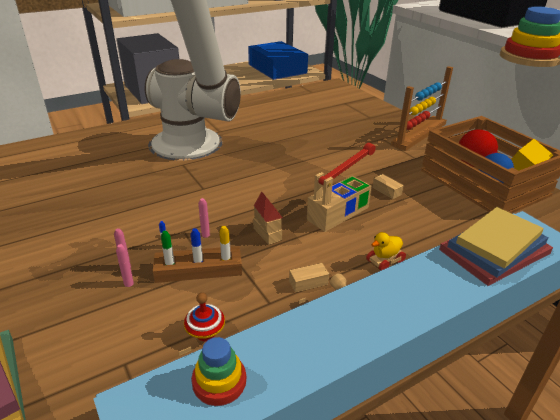

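View pics/side0.png

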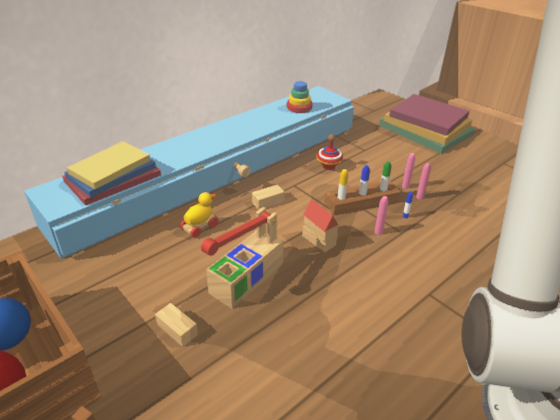

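The scene picture shows the rest with green (167,248), blue (197,246) and yellow (225,243) crayons. The block is at about (340,200) with the lever about half open, knob at (371,149). A small blue crayon stands at (163,230), pinks at (122,260) and (204,218), and the house at (266,218). The side picture agrees. Next I'll measure from depth.

```bash
cat > h.py <<'E'
import numpy as np,cv2,pickle
def cloud(c,z):
    v,u=np.mgrid[:z.shape[0],:z.shape[1]];K=c["camera_matrix"]
    P=np.dstack([(u-K[0,2])/K[0,0]*z,(v-K[1,2])/K[1,1]*z,z])
    W=(P-c["t"])@c["R"]; W[z==0]=np.nan; return W
def proj(c,X):
    p=np.atleast_2d(X)@c["R"].T+c["t"];p=p@c["camera_matrix"].T;return p[:,:2]/p[:,2:]
E
python3 - <<'E'
from h import *
d=pickle.load(open("d0.pkl","rb"))
boxes={"scene":dict(block=(300,165,385,235),rest=(145,215,250,285)),"side":dict(block=(195,200,295,310),rest=(318,150,425,220))}
for n,(c,p,z) in d.items():
    W=cloud(c,z);h=cv2.cvtColor(p,cv2.COLOR_BGR2HSV)
    H,S,V=[h[...,i].astype(int) for i in range(3)]
    tz=W[...,2]
    print(n,"table z",np.nanmedian(tz[(abs(tz)<15)]))
    def reg(b): 
        m=np.zeros(tz.shape,bool);m[b[1]:b[3],b[0]:b[2]]=1;return m
    for k,zt in(("block",63),("rest",30)):
        m=reg(boxes[n][k])&(abs(tz-zt)<5)
        m=cv2.morphologyEx(m.astype(np.uint8),cv2.MORPH_OPEN,np.ones((2,2)))>0
        nn,l,st,_=cv2.connectedComponentsWithStats(m.astype(np.uint8))
        i=1+np.argmax(st[1:,4]);q=W[m]; 
        print(k,m.sum(),cv2.minAreaRect(q[:,:2].astype(np.float32)),cv2.minAreaRect(W[l==i][:,:2].astype(np.float32)),np.median(q[:,2]))
    # crayons
    r=reg(boxes[n]["rest"])
    for k,lo,hi in(("blue",105,130),("green",40,85),("yellow",20,35)):
        m=r&(H>=lo)&(H<=hi)&(S>120)&(tz>60)&(tz<115)
        q=W[m];print(k,m.sum(),np.median(q,0).round(1),np.ptp(q,0).round(0),"ztop",np.nanmax(q[:,2]).round(1),"white?")
    # lever
    b=boxes[n]["block"];m=reg((300,140,385,215) if n=="scene" else (195,200,280,260))&((H<8)|(H>172))&(S>150)&(tz>100)
    q=W[m];q0=q.mean(0);u=np.linalg.svd(q-q0)[2][0];t=(q-q0)@u
    print("lever",m.sum(),q0.round(1),u.round(3),"ends",(q0+u*t.min()).round(1),(q0+u*t.max()).round(1))
s=d["scene"][1][140:285,100:400];cv2.imwrite("pics/crop.png",cv2.resize(s,(780,377),interpolation=cv2.INTER_CUBIC))
a=cv2.resize(d["scene"][1][140:290,110:400],(800,414),interpolation=cv2.INTER_CUBIC)
E
```

```text
scene table z 0.3616784798296542
block 774 ((496.27001953125, 205.89195251464844), (53.92985153198242, 236.20196533203125), 24.053863525390625) ((496.27001953125, 205.89195251464844), (53.92985153198242, 236.20196533203125), 24.053863525390625) nan
rest 1461 ((538.236572265625, -150.45518493652344), (144.53872680664062, 204.3135986328125), 35.10367202758789) ((532.2130126953125, -176.94259643554688), (170.8542938232422, 89.47125244140625), 68.17082214355469) nan
blue 162 [ 551.4 -188.3   84.3] [117.  48.  44.] ztop 104.4 white?
green 150 [ 531.1 -238.2   87. ] [15. 18. 37.] ztop 104.2 white?
yellow 151 [ 571.7 -136.4   87.3] [ 53. 120.  37.] ztop 102.7 white?
lever 461 [524.2 197.  134.5] [ 0.162 -0.968 -0.194] ends [511.5 273.4 149.8] [539.2 107.2 116.5]
side table z 1.211668920266451
block 1710 ((nan, nan), (nan, 0.0), nan) ((528.1205444335938, 150.9750518798828), (57.8843879699707, 206.17100524902344), 11.002219200134277) nan
rest 1044 ((558.3968505859375, -209.320068359375), (238.1079864501953, 190.4087677001953), 38.9227180480957) ((495.23809814453125, -172.6055908203125), (197.89573669433594, 126.70134735107422), 62.537803649902344) nan
blue 104 [ 538.5 -179.6   82.2] [112.  48.  43.] ztop 103.9 white?
green 90 [ 518.4 -229.5   85.9] [15. 17. 36.] ztop 104.3 white?
yellow 111 [ 559.6 -126.9   87.1] [16. 17. 36.] ztop 103.7 white?
lever 702 [513.4 212.6 138.1] [-0.188  0.964  0.19 ] ends [532.2 116.2 119. ] [501.  275.8 150.6]
```

View pics/crop.png

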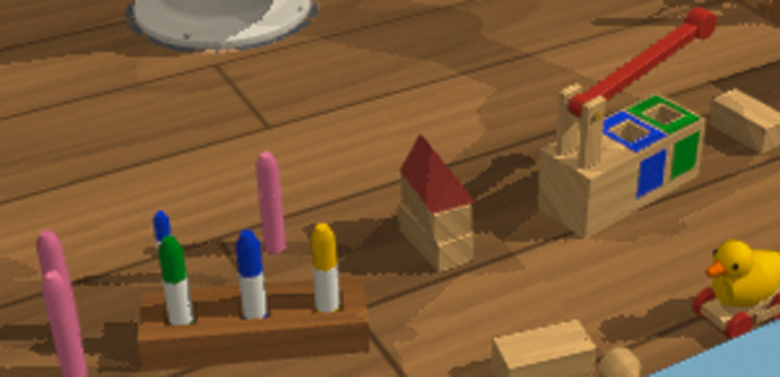

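The crop shows the colours of the three crayon tips in the rest and the blue and green bordered wells, with the lever low over them at about 0.24 rad. I'll now fit the known shapes to the clouds.

```bash
python3 - <<'E'
from h import *
from scipy.optimize import least_squares
d=pickle.load(open("d0.pkl","rb"))
def sdf(P,h):
    q=abs(P)-h;return np.linalg.norm(np.maximum(q,0),axis=1)+np.minimum(q.max(1),0)
for n,(c,p,z) in d.items():
    W=cloud(c,z);h=cv2.cvtColor(p,cv2.COLOR_BGR2HSV);H,S,V=[h[...,i].astype(int) for i in range(3)]
    ok=cv2.morphologyEx(z,cv2.MORPH_GRADIENT,np.ones((3,3)))<25
    red=((H<8)|(H>172))&(S>150)
    for k,x0,size in(("block",(523,182,.19),(60,150,63)),("rest",(545,-184,-.38),(56,170,30))):
        x=np.array([*x0,0.])
        for it,g in enumerate((25,12,8)):
            cs,sn=np.cos(x[2]),np.sin(x[2])
            def loc(x,P):
                cs,sn=np.cos(x[2]),np.sin(x[2]);q=P-[x[0],x[1],x[3]];return np.c_[q[:,0]*cs+q[:,1]*sn,-q[:,0]*sn+q[:,1]*cs,q[:,2]]
            P=W[ok&~(red&(W[...,2]>70))];P=P[np.isfinite(P).all(1)];L=loc(x,P)
            m=(abs(L[:,0])<size[0]/2+g)&(abs(L[:,1])<size[1]/2+g)&(L[:,2]>6)&(L[:,2]<size[2]+4)
            # drop well/pocket interiors
            m&=~((abs(L[:,0])<14)&(L[:,2]<size[2]-5)&(abs(L[:,1])<size[1]/2-8))
            P=P[m]
            f=lambda x:sdf(loc(x,P)-[0,0,size[2]/2-50],np.array([size[0]/2,size[1]/2,size[2]/2+50]))
            r=least_squares(f,x,loss="soft_l1",f_scale=1.0);x=r.x
        print(n,k,len(P),x.round(3),"med|res|",np.median(abs(f(x))).round(2))
    for k,x0 in(("green",(525,-234)),("blue",(545,-184)),("yellow",(566,-132))):
        x=np.array(x0,float)
        for g in(16,13):
            q=W[(W[...,2]>42)&(W[...,2]<88)&(np.hypot(W[...,0]-x[0],W[...,1]-x[1])<g)]
            f=lambda x:np.hypot(q[:,0]-x[0],q[:,1]-x[1])-9
            x=least_squares(f,x,loss="soft_l1",f_scale=.7).x
        print(n,k,len(q),x.round(1))
    m=red&(W[...,2]>100)&ok&(abs(W[...,0]-520)<60)&(W[...,1]>85)&(W[...,1]<300);q=W[m]
    e=q[q[:,1]>262];print("knob pts",e.mean(0).round(1),e.min(0).round(1),e.max(0).round(1))
    # obstacles list
    for nm,m in(("z>70 all",(W[...,2]>70)&(W[...,2]<300)&(W[...,0]>350)&(W[...,0]<720)&(abs(W[...,1])<420)),):
        if n=="scene":
            nn,l,st,_=cv2.connectedComponentsWithStats(m.astype(np.uint8))
            for i in range(1,nn):
                if st[i,4]>20: print(st[i],np.median(W[l==i],0).round(0),np.nanmax(W[l==i][:,2]).round(0))
print()
E
```

```text
scene block 1695 [5.25118e+02 1.76340e+02 1.84000e-01 4.63000e-01] med|res| 0.77
scene rest 1835 [ 5.46211e+02 -1.83697e+02 -3.90000e-01  5.36000e-01] med|res| 0.84
scene green 181 [ 524.6 -236.8]
scene blue 181 [ 545.7 -185.4]
scene yellow 177 [ 565.5 -133.9]
knob pts [516.9 264.8 146.6] [514.4 262.1 137.5] [520.6 268.4 155. ]
[314 143  62  61 871] [528. 131. 124.] 157.0
[256 191  24  28 280] [520. -13.  81.] 95.0
[198 198   9  14  95] [ 453. -132.   84.] 97.0
[219 226  10  17 136] [ 572. -136.   89.] 103.0
[114 229  11  14 119] [ 473. -311.   85.] 97.0
[190 228  11  18 139] [ 552. -187.   88.] 104.0
[161 231  10  17 142] [ 531. -238.   89.] 104.0
[374 232  14  10  65] [714. 131.  78.] 82.0
[116 244  11  16 134] [ 522. -320.   85.] 97.0
[196 293  11  15 118] [ 709. -240.   90.] 97.0
side block 2831 [5.23694e+02 1.77870e+02 1.89000e-01 1.35300e+00] med|res| 0.62
side rest 1172 [ 5.43864e+02 -1.84383e+02 -3.89000e-01  1.38500e+00] med|res| 0.87
side green 133 [ 522.8 -235. ]
side blue 133 [ 544.1 -183.6]
side yellow 137 [ 564.1 -132.5]
knob pts [502.3 269.7 150.6] [496. 262. 137.] [512.  277.1 158.7]
```

Both cameras agree to within 2–3 mm: crayon spacing is 55.6 mm and heights come out right. I'll write a helper that turns targets into tool-frame shifts, then start.

```bash
cat >> h.py <<'E'
from scipy.spatial.transform import Rotation as Ro
BX=np.array([.9826,.1859,0]);BY=np.array([-.1859,.9826,0])
B=np.array([524.4,177.1,0]);YB,YR=.187,-.389
HI=B-60*BY+[0,0,114]
WB=B+5*BY+[0,0,8];WG=B+50*BY+[0,0,8]
CB=np.array([544.9,-184.5,6]);CG=np.array([523.7,-235.9,6])
def lev(th,off=19): return HI+150*(np.cos(th)*BY+np.array([0,0,np.sin(th)]))-[0,0,off]
def go(s,*T,yaw=None):
    """shift (cm, tool axes) and turn to put TCP at each T, tool down with jaw axis along yaw"""
    R=Ro.from_quat(s["ee_rot"]);
    w=np.zeros(3)
    if yaw is not None:
        best=[]
        for k in(0,np.pi,-np.pi):
            a=yaw+np.pi/2+k;w_=(R.inv()*Ro.from_quat([np.cos(a/2),np.sin(a/2),0,0])).as_rotvec();best.append(w_)
        w=min(best,key=np.linalg.norm)
    for t in T: print("xyz",((R.inv().apply(t-s["position"]))/10).round(2).tolist(),"ang",w.round(3).tolist())
E
python3 - <<'E'
from h import *
from bench import arm
s=arm.read_state()
go(s,lev(.207)+[0,0,90],yaw=YB)
print(lev(.207),WB,WG)
E
```

```text
xyz [-57.16, 64.38, 1.57] ang [0.002, 0.001, -1.315]
[508.26429198 262.38750241 125.82873102] [523.4705 182.013    8.    ] [515.105 226.23    8.   ]
```

Call:
move_arm:
  moves:
    - {"gripper":0.3,"xyz":[-57.16,64.38,1.57],"angular":[0.002,0.001,-1.315]}
    - {"gripper":0.3,"xyz":[-57.16,64.38,1.57],"angular":[0.002,0.001,-1.315]}
    - {"gripper":0.3,"xyz":[-57.16,64.38,1.57],"angular":[0.002,0.001,-1.315]}
    - {"gripper":0.3,"xyz":[-57.16,64.38,1.57],"angular":[0.002,0.001,-1.315]}
    - {"gripper":0.3,"xyz":[-57.16,64.38,1.57],"angular":[0.002,0.001,-1.315]}
    - {"gripper":0.3,"xyz":[-57.16,64.38,1.57],"angular":[0.002,0.001,-1.315]}
    - {"gripper":0.3,"xyz":[-57.16,64.38,1.57],"angular":[0.002,0.001,-1.315]}
    - {"gripper":0.3,"xyz":[-57.16,64.38,1.57],"angular":[0.002,0.001,-1.315]}
    - {"gripper":0.3,"xyz":[-57.16,64.38,1.57],"angular":[0.002,0.001,-1.315]}
    - {"gripper":0.3,"xyz":[-57.16,64.38,1.57],"angular":[0.002,0.001,-1.315]}

```text
clock: 1.35
position: [442.4, 37.4, 219.9]
ee_rot: [0.77, -0.638, 0.001, 0.0]
contact_force: [1.7, -0.6, 0.2]
gripper_width: 55.4
```

```bash
python3 - <<'E'
from h import *
from bench import arm
s=arm.read_state();print(s["position"])
go(s,lev(.207)+[0,0,90],yaw=YB)
E
```

```text
[442.38717254  37.40034621 219.94697611]
xyz [-20.88, -10.67, 0.39] ang [-0.001, -0.002, 0.001]
```

Call:
move_arm:
  moves:
    - {"gripper":0.3,"xyz":[-20.88,-10.67,0.39],"angular":[0,0,0]}
    - {"gripper":0.3,"xyz":[-20.88,-10.67,0.39],"angular":[0,0,0]}
    - {"gripper":0.3,"xyz":[-20.88,-10.67,0.39],"angular":[0,0,0]}
    - {"gripper":0.3,"xyz":[-20.88,-10.67,0.39],"angular":[0,0,0]}
    - {"gripper":0.3,"xyz":[-20.88,-10.67,0.39],"angular":[0,0,0]}
    - {"gripper":0.3,"xyz":[-20.88,-10.67,0.39],"angular":[0,0,0]}
    - {"gripper":0.3,"xyz":[-20.88,-10.67,0.39],"angular":[0,0,0]}

```text
clock: 2.22
position: [508.2, 259.1, 215.9]
ee_rot: [0.77, -0.638, 0.001, 0.0]
contact_force: [-0.3, 0.2, 0.1]
gripper_width: 55.4
```

```bash
python3 - <<'E'
from h import *
from bench import arm
s=arm.read_state();print(s["position"])
go(s,lev(.207)+[0,0,90],lev(.207),yaw=YB)
s=arm.read_state();c=arm.get_calibration("wrist");p,z=arm.get_image("wrist");cv2.imwrite("pics/w1.png",p)
pickle.dump((s,c,p,z),open("w1.pkl","wb"));print(c)
E
```

```text
[508.15252025 259.1454045  215.85317191]
xyz [-0.32, -0.07, 0.0] ang [-0.001, -0.002, -0.001]
xyz [-0.33, -0.07, 9.0] ang [-0.001, -0.002, -0.001]
{'camera_matrix': array([[325.1922621 ,   0.        , 278.90238454],
       [  0.        , 325.1922621 , 209.68266862],
       [  0.        ,   0.        ,   1.        ]]), 'R': array([[-0.98254784, -0.1860041 , -0.00149119],
       [-0.17992243,  0.94832676,  0.26135086],
       [-0.0471982 ,  0.25705802, -0.96524272]]), 't': array([ 547.32966645, -184.11898883,  321.30198407])}
```

View pics/w1.png

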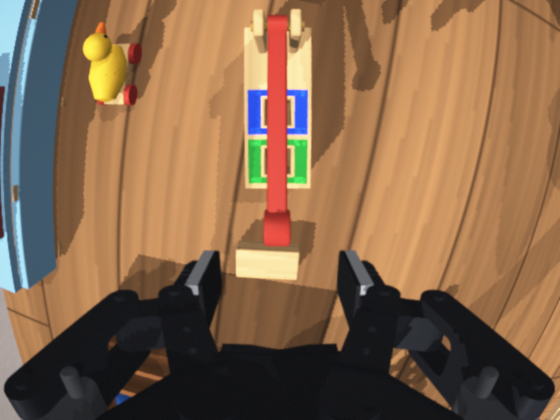

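The wrist view shows the knob at (277,228) with the lever over the wells, and the fingers straddling the right column. I'll check the model against this picture.

```bash
cat >> h.py <<'E'
def wproj(c,X):
    p=np.atleast_2d(X)@c["R"].T+c["t"];r=np.linalg.norm(p[:,:2],axis=1);th=np.arctan2(r,p[:,2]);K=c["camera_matrix"]
    return np.c_[K[0,2]+K[0,0]*th*p[:,0]/r,K[1,2]+K[1,1]*th*p[:,1]/r]
E
python3 - <<'E'
from h import *
s,c,p,z=pickle.load(open("w1.pkl","rb"))
for th in(.15,.207,.26):
    k=lev(th,0);print(th,"knob far edge top",wproj(c,k+13*BY),"near",wproj(c,k-13*BY+[0,0,9]),"depth",(c["R"]@k+c["t"])[2])
print("depth at knob",np.median(z[215:240,270:285]),z[230,277],"block corners",[wproj(c,B+30*sx*BX+75*BY+[0,0,63]).round(1).tolist() for sx in(-1,1)])
print("well border centres",wproj(c,WB+[0,0,55]),wproj(c,WG+[0,0,55]),"grasp",wproj(c,s["position"]+[0,0,19]))
E
```

```text
0.15 knob far edge top [[277.43187907 241.06042658]] near [[277.3087118  209.95159205]] depth 233.4840670458389
0.207 knob far edge top [[277.36016384 243.25689943]] near [[277.22605695 211.08292922]] depth 224.96675772759917
0.26 knob far edge top [[277.28847185 244.81637075]] near [[277.14310466 211.52708084]] depth 217.0214813476921
depth at knob 214.76578 215.0283 block corners [[[310.1, 186.4]], [[245.6, 186.4]]]
well border centres [[277.83867387 110.21705307]] [[277.85095466 159.49138269]] grasp [[277.72207399 283.24449151]]
```

The model matches: block corners are within 1 px and the knob depth gives about 0.2 rad. Now down to grip the knob.

Call:
move_arm:
  moves:
    - {"gripper":0.3,"xyz":[-0.33,-0.07,4.0],"angular":[0,0,0]}
    - {"gripper":0.3,"xyz":[-0.33,-0.07,8.0],"angular":[0,0,0]}
    - {"gripper":0.3,"xyz":[-0.33,-0.07,9.0],"angular":[0,0,0]}
    - {"gripper":0.3,"xyz":[-0.33,-0.07,9.0],"angular":[0,0,0]}
    - {"gripper":-1,"xyz":[-0.33,-0.07,9.0],"angular":[0,0,0]}
    - {"gripper":-1,"xyz":[-0.33,-0.07,9.0],"angular":[0,0,0]}
    - {"gripper":-1,"xyz":[-0.33,-0.07,9.0],"angular":[0,0,0]}
    - {"gripper":-1,"xyz":[-0.33,-0.07,9.0],"angular":[0,0,0]}

```text
clock: 3.28
position: [509.0, 264.0, 126.6]
ee_rot: [0.77, -0.638, 0.001, -0.001]
contact_force: [-1.8, 1.7, 2.9]
gripper_width: 16.7
```

```bash
python3 - <<'E'
from h import *
from bench import arm
s=arm.read_state();print(s["position"],s["gripper_width"],s["contact_force"],s["wrist_torque"])
t=np.linspace(.207,1.8,17)
p0=lev(.207)
for a in t[1:]: print(round(a,2),end=" ");go(s,lev(a)-p0+s["position"])
E
```

```text
[508.9574691  264.04764372 126.5708454 ] 16.749697210008527 [-1.78394937  1.74909449  2.86151254] [ 0.26949577  0.35578826 -0.12479807]
0.31 xyz [0.38, -0.0, -1.44] ang [0.0, 0.0, 0.0]
0.41 xyz [0.9, -0.01, -2.84] ang [0.0, 0.0, 0.0]
0.51 xyz [1.56, -0.01, -4.18] ang [0.0, 0.0, 0.0]
0.61 xyz [2.35, -0.01, -5.45] ang [0.0, 0.0, 0.0]
0.7 xyz [3.26, -0.01, -6.63] ang [0.0, 0.0, 0.0]
0.8 xyz [4.28, -0.02, -7.72] ang [0.0, 0.0, 0.0]
0.9 xyz [5.41, -0.02, -8.7] ang [0.0, 0.0, 0.0]
1.0 xyz [6.63, -0.02, -9.56] ang [0.0, 0.0, 0.0]
1.1 xyz [7.93, -0.02, -10.3] ang [0.0, 0.0, 0.0]
1.2 xyz [9.29, -0.02, -10.9] ang [0.0, 0.0, 0.0]
1.3 xyz [10.71, -0.02, -11.37] ang [0.0, 0.0, 0.0]
1.4 xyz [12.17, -0.02, -11.69] ang [0.0, 0.0, 0.0]
1.5 xyz [13.65, -0.02, -11.87] ang [0.0, 0.0, 0.0]
1.6 xyz [15.14, -0.02, -11.89] ang [0.0, 0.0, 0.0]
1.7 xyz [16.63, -0.02, -11.77] ang [0.0, 0.0, 0.0]
1.8 xyz [18.1, -0.02, -11.51] ang [0.0, 0.0, 0.0]
```

Call:
move_arm:
  moves:
    - {"gripper":-1,"xyz":[0.38,0,-1.44],"angular":[0,0,0]}
    - {"gripper":-1,"xyz":[0.9,-0.01,-2.84],"angular":[0,0,0]}
    - {"gripper":-1,"xyz":[1.56,-0.01,-4.18],"angular":[0,0,0]}
    - {"gripper":-1,"xyz":[2.35,-0.01,-5.45],"angular":[0,0,0]}
    - {"gripper":-1,"xyz":[3.26,-0.01,-6.63],"angular":[0,0,0]}
    - {"gripper":-1,"xyz":[4.28,-0.02,-7.72],"angular":[0,0,0]}
    - {"gripper":-1,"xyz":[5.41,-0.02,-8.7],"angular":[0,0,0]}
    - {"gripper":-1,"xyz":[6.63,-0.02,-9.56],"angular":[0,0,0]}
    - {"gripper":-1,"xyz":[7.93,-0.02,-10.3],"angular":[0,0,0]}
    - {"gripper":-1,"xyz":[7.93,-0.02,-10.3],"angular":[0,0,0]}

```text
clock: 4.53
position: [523.7, 184.5, 229.6]
ee_rot: [0.77, -0.638, 0.001, 0.0]
contact_force: [3.4, -0.4, -3.7]
gripper_width: 16.8
```

```bash
python3 - <<'E'
from h import *
from bench import arm
s=arm.read_state();print(s["position"],s["gripper_width"],s["contact_force"],s["wrist_torque"])
p=s["position"]+[0,0,19]-HI; th=np.arctan2(p[2],p@BY);print(th,np.hypot(p[2],p@BY))
t=np.linspace(1.1,1.8,8)
for a in t[1:]: print(round(a,2),end=" ");go(s,lev(a)-lev(1.1)+s["position"])
E
```

```text
[523.726504   184.49953501 229.59279689] 16.775829032724804 [ 3.42072994 -0.38041507 -3.65399735] [ 0.36056864 -0.82302911  0.01955726]
1.1065350145005055 150.52553892049355
1.2 xyz [1.37, -0.0, -0.61] ang [0.0, 0.0, 0.0]
1.3 xyz [2.79, -0.0, -1.08] ang [0.0, 0.0, 0.0]
1.4 xyz [4.26, -0.01, -1.4] ang [0.0, 0.0, 0.0]
1.5 xyz [5.75, -0.01, -1.58] ang [0.0, 0.0, 0.0]
1.6 xyz [7.25, -0.01, -1.61] ang [0.0, 0.0, 0.0]
1.7 xyz [8.74, -0.01, -1.48] ang [0.0, 0.0, 0.0]
1.8 xyz [10.22, -0.01, -1.21] ang [0.0, 0.0, 0.0]
```

Forces are small and the radius comes to 150.5 mm. I'll carry on to 1.8 rad and release.

Call:
move_arm:
  moves:
    - {"gripper":-1,"xyz":[1.37,0,-0.61],"angular":[0,0,0]}
    - {"gripper":-1,"xyz":[2.79,0,-1.08],"angular":[0,0,0]}
    - {"gripper":-1,"xyz":[4.26,-0.01,-1.4],"angular":[0,0,0]}
    - {"gripper":-1,"xyz":[5.75,-0.01,-1.58],"angular":[0,0,0]}
    - {"gripper":-1,"xyz":[7.25,-0.01,-1.61],"angular":[0,0,0]}
    - {"gripper":-1,"xyz":[8.74,-0.01,-1.48],"angular":[0,0,0]}
    - {"gripper":-1,"xyz":[10.22,-0.01,-1.21],"angular":[0,0,0]}
    - {"gripper":-1,"xyz":[10.22,-0.01,-1.21],"angular":[0,0,0]}
    - {"gripper":0.2,"xyz":[10.22,-0.01,-1.21],"angular":[0,0,0]}
    - {"gripper":0.2,"xyz":[10.22,-0.01,-1.21],"angular":[0,0,0]}

```text
clock: 5.78
position: [542.2, 85.0, 240.8]
ee_rot: [0.77, -0.638, 0.001, 0.001]
contact_force: [0.4, 0.1, 0.4]
gripper_width: 50.6
```

Call:
move_arm:
  moves:
    - {"gripper":0.2,"xyz":[0,0,0],"angular":[0,0,0]}
    - {"gripper":0.2,"xyz":[0,0,-2.5],"angular":[0,0,0]}
    - {"gripper":0.2,"xyz":[0,0,-5],"angular":[0,0,0]}
    - {"gripper":0.2,"xyz":[0,0,-5],"angular":[0,0,0]}

```text
clock: 6.28
position: [543.4, 85.9, 293.2]
ee_rot: [0.77, -0.638, 0.002, -0.001]
contact_force: [0.8, 0.3, -0.1]
gripper_width: 51.2
```

```bash
python3 - <<'E'
from h import *
from bench import arm
s=arm.read_state();print(s["clock"],s["position"],s["gripper_width"])
go(s,CB+[0,0,260],CB+[0,0,77-19+60],yaw=YR)
E
```

```text
6.275 [543.41358085  85.86826489 293.1841686 ] 51.1806325269409
xyz [26.59, 4.91, 2.73] ang [-0.005, -0.0, 0.577]
xyz [26.56, 4.98, 16.93] ang [-0.005, -0.0, 0.577]
```

Call:
move_arm:
  moves:
    - {"gripper":0.0,"xyz":[26.59,4.91,2.73],"angular":[-0.005,0,0.577]}
    - {"gripper":0.0,"xyz":[26.59,4.91,2.73],"angular":[-0.005,0,0.577]}
    - {"gripper":0.0,"xyz":[26.59,4.91,2.73],"angular":[-0.005,0,0.577]}
    - {"gripper":0.0,"xyz":[26.59,4.91,2.73],"angular":[-0.005,0,0.577]}
    - {"gripper":0.0,"xyz":[26.59,4.91,2.73],"angular":[-0.005,0,0.577]}
    - {"gripper":0.0,"xyz":[26.59,4.91,2.73],"angular":[-0.005,0,0.577]}
    - {"gripper":0.0,"xyz":[26.57,4.97,8.5],"angular":[-0.005,0,0.577]}
    - {"gripper":0.0,"xyz":[26.56,4.98,14.0],"angular":[-0.005,0,0.577]}
    - {"gripper":0.0,"xyz":[26.56,4.98,15.0],"angular":[-0.005,0,0.577]}
    - {"gripper":0.0,"xyz":[26.56,4.98,15.0],"angular":[-0.005,0,0.577]}

```text
clock: 7.52
position: [543.9, -184.5, 142.3]
ee_rot: [-0.557, 0.83, 0.0, -0.002]
contact_force: [0.1, -0.0, -0.2]
gripper_width: 42.7
```

```bash
python3 - <<'E'
from h import *
from bench import arm
s=arm.read_state();print(s["clock"],s["position"],s["gripper_width"])
go(s,CB+[0,0,58],yaw=YR)
c=arm.get_calibration("wrist");p,z=arm.get_image("wrist")
for n,X in(("b",CB),("g",CG),("y",[564.8,-133.2,6])): print(n,wproj(c,X+np.array([0,0,95])),wproj(c,X+np.array([0,0,30])))
cv2.imwrite("pics/w2.png",p)
E
```

```text
7.525 [ 543.90703805 -184.5309319   142.27400443] 42.717135696212594
xyz [-0.06, -0.11, 7.83] ang [0.002, -0.003, 0.001]
b [[276.64870623 236.92761743]] [[277.07042504 209.02877736]]
g [[276.8913332  143.73355233]] [[277.2853899  138.57562623]]
y [[278.27996551 313.68299568]] [[278.29835293 271.63150274]]
```

View pics/w2.png

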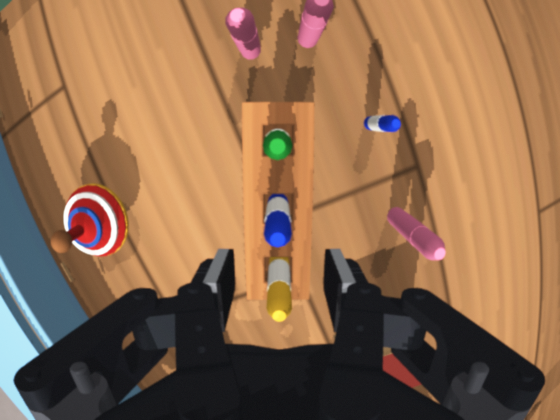

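The blue tip shows at (277,240), green at (278,146) and yellow at (279,315), all within 3 px of prediction. The small blue one lies aside at (383,123). Descend and grip.

Call:
move_arm:
  moves:
    - {"gripper":0.0,"xyz":[-0.06,-0.11,4.0],"angular":[0,0,0]}
    - {"gripper":0.0,"xyz":[-0.06,-0.11,7.0],"angular":[0,0,0]}
    - {"gripper":0.0,"xyz":[-0.06,-0.11,7.8],"angular":[0,0,0]}
    - {"gripper":0.0,"xyz":[-0.06,-0.11,7.8],"angular":[0,0,0]}
    - {"gripper":-1,"xyz":[-0.06,-0.11,7.8],"angular":[0,0,0]}
    - {"gripper":-1,"xyz":[-0.06,-0.11,7.8],"angular":[0,0,0]}
    - {"gripper":-1,"xyz":[-0.06,-0.11,7.8],"angular":[0,0,0]}
    - {"gripper":-1,"xyz":[-0.06,-0.11,7.8],"angular":[0,0,0]}
    - {"gripper":-1,"xyz":[-0.06,-0.11,7.8],"angular":[0,0,0]}

```text
clock: 8.7
position: [545.3, -185.1, 65.5]
ee_rot: [-0.557, 0.831, -0.001, -0.001]
contact_force: [-1.2, 0.1, 5.9]
gripper_width: 15.6
```

Call:
move_arm:
  moves:
    - {"gripper":-1,"xyz":[0,0,-2],"angular":[0,0,0]}
    - {"gripper":-1,"xyz":[0,0,-6],"angular":[0,0,0]}
    - {"gripper":-1,"xyz":[0,0,-12],"angular":[0,0,0]}
    - {"gripper":-1,"xyz":[0,0,-15],"angular":[0,0,0]}
    - {"gripper":-1,"xyz":[0,0,-15],"angular":[0,0,0]}

```text
clock: 9.32
position: [546.1, -185.0, 217.1]
ee_rot: [-0.557, 0.831, -0.002, 0.001]
contact_force: [-0.8, 0.2, -0.9]
gripper_width: 15.9
```

```bash
python3 - <<'E'
from h import *
from bench import arm
s=arm.read_state();print(s["clock"],s["position"],s["gripper_width"])
go(s,WB+[0,0,58+85],yaw=YB)
E
```

```text
9.325 [ 546.0969012  -184.95286473  217.07397705] 15.909147152418136
xyz [-33.09, 16.07, 6.53] ang [-0.004, -0.002, -0.577]
```

The straight path would cross the open lever, so I'll go around it on the robot's side.

```bash
python3 - <<'E'
from h import *
from bench import arm
s=arm.read_state()
z=217.-8
go(s,np.array([410,0,217.]),WB-105*BX+15*BY+[0,0,z],WB+[0,0,z],WB+[0,0,58+85],yaw=YB)
E
```

```text
xyz [-11.93, 19.62, -0.07] ang [-0.004, -0.002, -0.577]
xyz [-28.61, 25.66, -0.11] ang [-0.004, -0.002, -0.577]
xyz [-33.08, 16.04, -0.07] ang [-0.004, -0.002, -0.577]
xyz [-33.09, 16.07, 6.53] ang [-0.004, -0.002, -0.577]
```

Call:
move_arm:
  moves:
    - {"gripper":-1,"xyz":[-11.93,19.62,-0.07],"angular":[-0.004,-0.002,-0.577]}
    - {"gripper":-1,"xyz":[-11.93,19.62,-0.07],"angular":[-0.004,-0.002,-0.577]}
    - {"gripper":-1,"xyz":[-11.93,19.62,-0.07],"angular":[-0.004,-0.002,-0.577]}
    - {"gripper":-1,"xyz":[-11.93,19.62,-0.07],"angular":[-0.004,-0.002,-0.577]}
    - {"gripper":-1,"xyz":[-28.61,25.66,-0.11],"angular":[-0.004,-0.002,-0.577]}
    - {"gripper":-1,"xyz":[-28.61,25.66,-0.11],"angular":[-0.004,-0.002,-0.577]}
    - {"gripper":-1,"xyz":[-28.61,25.66,-0.11],"angular":[-0.004,-0.002,-0.577]}
    - {"gripper":-1,"xyz":[-28.61,25.66,-0.11],"angular":[-0.004,-0.002,-0.577]}
    - {"gripper":-1,"xyz":[-33.08,16.04,-0.07],"angular":[-0.004,-0.002,-0.577]}
    - {"gripper":-1,"xyz":[-33.08,16.04,-0.07],"angular":[-0.004,-0.002,-0.577]}

```text
clock: 10.58
position: [523.0, 181.4, 212.8]
ee_rot: [0.77, -0.638, -0.004, 0.003]
contact_force: [-0.4, 1.4, -0.3]
gripper_width: 16.0
```

Call:
move_arm:
  moves:
    - {"gripper":-1,"xyz":[0,0,0],"angular":[0,0,0]}

```text
clock: 10.7
position: [523.5, 181.0, 211.6]
ee_rot: [0.769, -0.639, -0.004, 0.004]
contact_force: [-0.5, -0.4, -0.3]
gripper_width: 15.8
```

```bash
python3 - <<'E'
from h import *
from bench import arm
s=arm.read_state();print(s["clock"],s["position"],s["gripper_width"])
go(s,WB+[0,0,58+65],yaw=YB)
E
```

```text
10.7 [523.46193619 181.04929364 211.61440371] 15.809641362186328
xyz [-0.08, -0.1, 8.06] ang [0.01, 0.001, -0.003]
```

Call:
move_arm:
  moves:
    - {"gripper":-1,"xyz":[-0.08,-0.1,5.0],"angular":[0.01,0,0]}
    - {"gripper":-1,"xyz":[-0.08,-0.1,8.06],"angular":[0.01,0,0]}
    - {"gripper":-1,"xyz":[-0.08,-0.1,8.06],"angular":[0.01,0,0]}
    - {"gripper":-1,"xyz":[-0.08,-0.1,8.06],"angular":[0.01,0,0]}

```text
clock: 11.2
position: [522.7, 183.2, 134.6]
ee_rot: [0.77, -0.638, 0.0, -0.003]
contact_force: [-0.1, -0.8, 0.6]
gripper_width: 16.2
```

```bash
cat > look.py <<'E'
from h import *
from bench import arm
import sys
from scipy.optimize import least_squares
def look(name,X,foot):
    s=arm.read_state();print(s["clock"],s["position"],s["gripper_width"],s["contact_force"])
    go(s,X+np.array([0,0,58]),yaw=YB)
    out=[]
    for n in("scene","side"):
        c=arm.get_calibration(n);p,z=arm.get_image(n);W=cloud(c,z)
        x=X[:2]
        for g in(15,12):
            q=W[(W[...,2]>foot+5)&(W[...,2]<foot+55)&(np.hypot(W[...,0]-x[0],W[...,1]-x[1])<g)]
            if len(q)<15: break
            f=lambda x:np.hypot(q[:,0]-x[0]-x[2]*(q[:,2]-foot),q[:,1]-x[1]-x[3]*(q[:,2]-foot))-9
            x=least_squares(f,[*x[:2],0,0],loss="soft_l1",f_scale=.7).x
        print(n,len(q),"foot xy minus well",(x[:2]-X[:2]).round(1),"lean",x[2:].round(3))
        u=proj(c,X+np.array([0,0,70]))[0].astype(int);a=max(u[0]-60,0);b=max(u[1]-70,0)
        out.append(cv2.resize(p[b:b+120,a:a+120],(390,390),interpolation=cv2.INTER_CUBIC))
    cv2.imwrite(name,np.hstack(out))
E
python3 - <<'E'
from look import *
look("pics/l1.png",WB,73)
E
```

```text
11.2 [522.66416825 183.23263276 134.6076074 ] 16.247487369612884 [-0.05346991 -0.79384616  0.55937506]
xyz [0.15, -0.02, 6.86] ang [-0.005, 0.003, 0.0]
scene 145 foot xy minus well [-2.1  1. ] lean [ 0.022 -0.009]
side 198 foot xy minus well [-1.7  2.8] lean [-0.011  0.001]
```

View pics/l1.png

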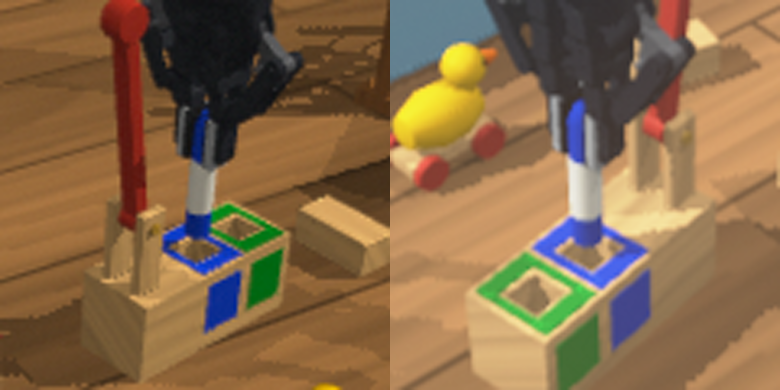

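The picture shows the lever well back and the crayon's foot at about the blue mouth, with the point up. The fit says the foot is off by (-1.9,+1.9) mm, so I'll correct that and lower in steps.

Call:
move_arm:
  moves:
    - {"gripper":-1,"xyz":[0.22,-0.15,0],"angular":[0,0,0]}
    - {"gripper":-1,"xyz":[0.22,-0.15,1],"angular":[0,0,0]}
    - {"gripper":-1,"xyz":[0.22,-0.15,2],"angular":[0,0,0]}
    - {"gripper":-1,"xyz":[0.22,-0.15,2.5],"angular":[0,0,0]}
    - {"gripper":-1,"xyz":[0.22,-0.15,2.5],"angular":[0,0,0]}

```text
clock: 11.92
position: [523.9, 181.2, 107.5]
ee_rot: [0.77, -0.638, -0.0, -0.001]
contact_force: [-0.0, 0.0, 0.0]
gripper_width: 16.1
```

Call:
move_arm:
  moves:
    - {"gripper":-1,"xyz":[0,0,1.3],"angular":[0,0,0]}
    - {"gripper":-1,"xyz":[0,0,2.6],"angular":[0,0,0]}
    - {"gripper":-1,"xyz":[0,0,3.5],"angular":[0,0,0]}
    - {"gripper":-1,"xyz":[0,0,3.9],"angular":[0,0,0]}
    - {"gripper":-1,"xyz":[0,0,3.9],"angular":[0,0,0]}

```text
clock: 12.55
position: [524.3, 181.5, 69.0]
ee_rot: [0.77, -0.638, -0.0, -0.002]
contact_force: [0.6, 0.6, -0.4]
gripper_width: 16.2
```

Call:
move_arm:
  moves:
    - {"gripper":-1,"xyz":[0,0,0.1],"angular":[0,0,0]}
    - {"gripper":-0.1,"xyz":[0,0,0.1],"angular":[0,0,0]}
    - {"gripper":-0.1,"xyz":[0,0,0.1],"angular":[0,0,0]}
    - {"gripper":-0.1,"xyz":[0,0,0.1],"angular":[0,0,0]}
    - {"gripper":-0.1,"xyz":[0,0,-2],"angular":[0,0,0]}
    - {"gripper":-0.1,"xyz":[0,0,-6],"angular":[0,0,0]}
    - {"gripper":-0.1,"xyz":[0,0,-12],"angular":[0,0,0]}
    - {"gripper":-0.1,"xyz":[0,0,-15],"angular":[0,0,0]}
    - {"gripper":-0.1,"xyz":[0,0,-15],"angular":[0,0,0]}

```text
clock: 13.68
position: [525.3, 181.9, 222.7]
ee_rot: [0.77, -0.638, 0.001, -0.005]
contact_force: [-0.2, -0.8, 0.5]
gripper_width: 38.3
```

```bash
python3 - <<'E'
from look import *
look("pics/l2.png",WB,64)
s=arm.read_state();z=s["position"][2]
p=arm.get_image("side")
for n in("scene","side"):
    c=arm.get_calibration(n);W=cloud(c,arm.get_image(n)[1]);q=W[(np.hypot(W[...,0]-WB[0],W[...,1]-WB[1])<11)&(W[...,2]>80)&(W[...,2]<130)];print(n,"crayon top z",np.sort(q[:,2])[-5:].round(1))
go(s,WB-105*BX+15*BY+[0,0,z-8],np.array([410,0,z]),CG+[0,0,z-6],CG+[0,0,60+60],yaw=YR)
E
```

```text
13.675 [525.25860913 181.86443568 222.67249057] 38.33895689511474 [-0.24677653 -0.82942353  0.51104263]
xyz [0.03, 0.32, 15.66] ang [-0.01, 0.005, 0.0]
scene 111 foot xy minus well [ 0.7 -1.4] lean [-0.065  0.064]
side 165 foot xy minus well [-2.7  1.9] lean [ 0.106 -0.054]
scene crayon top z [103.3 103.3 103.6 104.1 105. ]
side crayon top z [104.8 104.9 105.1 105.3 105.3]
xyz [-1.6, 10.48, -0.02] ang [-0.001, 0.003, 0.576]
xyz [15.68, 14.51, -0.08] ang [-0.001, 0.003, 0.576]
xyz [40.97, 7.71, -0.14] ang [-0.001, 0.003, 0.576]
xyz [40.99, 7.73, 9.16] ang [-0.001, 0.003, 0.576]
```

The blue top is at 103–105 mm, where a seated crayon reaches 103, so it is down. Now the green one, by the same detour.

Call:
move_arm:
  moves:
    - {"gripper":-0.1,"xyz":[-1.6,10.48,-0.02],"angular":[0,0,0]}
    - {"gripper":-0.1,"xyz":[-1.6,10.48,-0.02],"angular":[0,0,0]}
    - {"gripper":0,"xyz":[15.68,14.51,-0.08],"angular":[0,0,0.576]}
    - {"gripper":0,"xyz":[15.68,14.51,-0.08],"angular":[0,0,0.576]}
    - {"gripper":0,"xyz":[15.68,14.51,-0.08],"angular":[0,0,0.576]}
    - {"gripper":0,"xyz":[40.97,7.71,-0.14],"angular":[0,0,0.576]}
    - {"gripper":0,"xyz":[40.97,7.71,-0.14],"angular":[0,0,0.576]}
    - {"gripper":0,"xyz":[40.97,7.71,-0.14],"angular":[0,0,0.576]}
    - {"gripper":0,"xyz":[40.97,7.71,-0.14],"angular":[0,0,0.576]}
    - {"gripper":0,"xyz":[40.97,7.71,-0.14],"angular":[0,0,0.576]}

```text
clock: 15.18
position: [524.8, -238.9, 217.1]
ee_rot: [-0.555, 0.832, 0.002, 0.0]
contact_force: [-0.3, 0.3, -0.6]
gripper_width: 43.1
```

Call:
move_arm:
  moves:
    - {"gripper":0,"xyz":[0,0,0],"angular":[0,0,0]}
    - {"gripper":0,"xyz":[0,0,0],"angular":[0,0,0]}

```text
clock: 15.42
position: [523.8, -234.7, 219.2]
ee_rot: [-0.558, 0.83, 0.001, 0.002]
contact_force: [-0.0, 0.1, 0.4]
gripper_width: 42.5
```

```bash
python3 - <<'E'
from h import *
from bench import arm
s=arm.read_state();print(s["clock"],s["position"],s["gripper_width"])
go(s,CG+[0,0,58],yaw=YR)
E
```

```text
15.425 [ 523.75101417 -234.65499315  219.20417558] 42.525515328946824
xyz [0.18, -0.04, 15.52] ang [0.0, 0.004, 0.001]
```

Call:
move_arm:
  moves:
    - {"gripper":0,"xyz":[0.15,-0.04,6],"angular":[0,0.004,0]}
    - {"gripper":0,"xyz":[0.15,-0.04,11],"angular":[0,0.004,0]}
    - {"gripper":0,"xyz":[0.15,-0.04,14],"angular":[0,0.004,0]}
    - {"gripper":0,"xyz":[0.15,-0.04,15.4],"angular":[0,0.004,0]}
    - {"gripper":0,"xyz":[0.15,-0.04,15.4],"angular":[0,0.004,0]}
    - {"gripper":-1,"xyz":[0.15,-0.04,15.4],"angular":[0,0.004,0]}
    - {"gripper":-1,"xyz":[0.15,-0.04,15.4],"angular":[0,0.004,0]}
    - {"gripper":-1,"xyz":[0.15,-0.04,15.4],"angular":[0,0.004,0]}
    - {"gripper":-1,"xyz":[0.15,-0.04,15.4],"angular":[0,0.004,0]}

```text
clock: 16.55
position: [525.8, -237.2, 67.3]
ee_rot: [-0.557, 0.83, -0.002, 0.001]
contact_force: [-0.4, 0.6, 6.9]
gripper_width: 16.2
```

Call:
move_arm:
  moves:
    - {"gripper":-1,"xyz":[0,0,-2],"angular":[0,0,0]}
    - {"gripper":-1,"xyz":[0,0,-6],"angular":[0,0,0]}
    - {"gripper":-1,"xyz":[0,0,-12],"angular":[0,0,0]}
    - {"gripper":-1,"xyz":[0,0,-15.5],"angular":[0,0,0]}
    - {"gripper":-1,"xyz":[0,0,-15.5],"angular":[0,0,0]}

```text
clock: 17.18
position: [526.0, -237.2, 224.4]
ee_rot: [-0.557, 0.83, -0.003, 0.003]
contact_force: [-0.1, -0.6, -0.2]
gripper_width: 15.8
```

```bash
python3 - <<'E'
from h import *
from bench import arm
s=arm.read_state();print(s["clock"],s["position"],s["gripper_width"])
z=s["position"][2]-8
go(s,np.array([410,0,z+8]),WG-105*BX+[0,0,z],WG+[0,0,z],yaw=YB)
E
```

```text
17.175 [ 525.95156748 -237.22423767  224.35796769] 15.809050403896814
xyz [-17.55, 19.73, -0.15] ang [-0.009, -0.001, -0.576]
xyz [-36.75, 27.39, -0.2] ang [-0.009, -0.001, -0.576]
xyz [-42.47, 18.58, -0.11] ang [-0.009, -0.001, -0.576]
```

Call:
move_arm:
  moves:
    - {"gripper":-1,"xyz":[-17.55,19.73,-0.15],"angular":[-0.009,0,-0.576]}
    - {"gripper":-1,"xyz":[-17.55,19.73,-0.15],"angular":[-0.009,0,-0.576]}
    - {"gripper":-1,"xyz":[-17.55,19.73,-0.15],"angular":[-0.009,0,-0.576]}
    - {"gripper":-1,"xyz":[-17.55,19.73,-0.15],"angular":[-0.009,0,-0.576]}
    - {"gripper":-1,"xyz":[-17.55,19.73,-0.15],"angular":[-0.009,0,-0.576]}
    - {"gripper":-1,"xyz":[-36.75,27.39,-0.2],"angular":[-0.009,0,-0.576]}
    - {"gripper":-1,"xyz":[-36.75,27.39,-0.2],"angular":[-0.009,0,-0.576]}
    - {"gripper":-1,"xyz":[-36.75,27.39,-0.2],"angular":[-0.009,0,-0.576]}
    - {"gripper":-1,"xyz":[-36.75,27.39,-0.2],"angular":[-0.009,0,-0.576]}
    - {"gripper":-1,"xyz":[-42.47,18.58,-0.11],"angular":[-0.009,0,-0.576]}

```text
clock: 18.42
position: [470.0, 219.3, 221.3]
ee_rot: [0.771, -0.636, -0.004, 0.003]
contact_force: [-0.1, 0.7, 0.8]
gripper_width: 16.4
```

```bash
python3 - <<'E'
from h import *
from bench import arm
s=arm.read_state();print(s["clock"],s["position"],s["gripper_width"])
go(s,WG+[0,0,s["position"][2]-8],WG+[0,0,61+65],yaw=YB)
E
```

```text
18.425 [470.03094293 219.3236735  221.33513757] 16.39236858817269
xyz [0.18, -4.56, -0.04] ang [0.01, 0.002, 0.004]
xyz [0.19, -4.64, 8.69] ang [0.01, 0.002, 0.004]
```

Call:
move_arm:
  moves:
    - {"gripper":-1,"xyz":[0.18,-4.56,0],"angular":[0.01,0,0]}
    - {"gripper":-1,"xyz":[0.18,-4.56,0],"angular":[0.01,0,0]}
    - {"gripper":-1,"xyz":[0.18,-4.6,5],"angular":[0.01,0,0]}
    - {"gripper":-1,"xyz":[0.18,-4.6,8.6],"angular":[0.01,0,0]}
    - {"gripper":-1,"xyz":[0.18,-4.6,8.6],"angular":[0.01,0,0]}
    - {"gripper":-1,"xyz":[0.18,-4.6,8.6],"angular":[0.01,0,0]}

```text
clock: 19.18
position: [517.3, 225.6, 136.8]
ee_rot: [0.77, -0.638, 0.001, -0.002]
contact_force: [0.4, -0.1, 0.3]
gripper_width: 15.9
```

```bash
python3 - <<'E'
from look import *
look("pics/l3.png",WG,73)
E
```

```text
19.175 [517.27963598 225.57404236 136.7751799 ] 15.887555735823751 [ 0.3709588  -0.11982649  0.26085075]
xyz [-0.09, 0.23, 7.08] ang [-0.004, 0.002, -0.0]
scene 139 foot xy minus well [ 0.8 -1.2] lean [ 0.022 -0.003]
side 214 foot xy minus well [0.9 0.7] lean [-0.003  0.004]
```

View pics/l3.png

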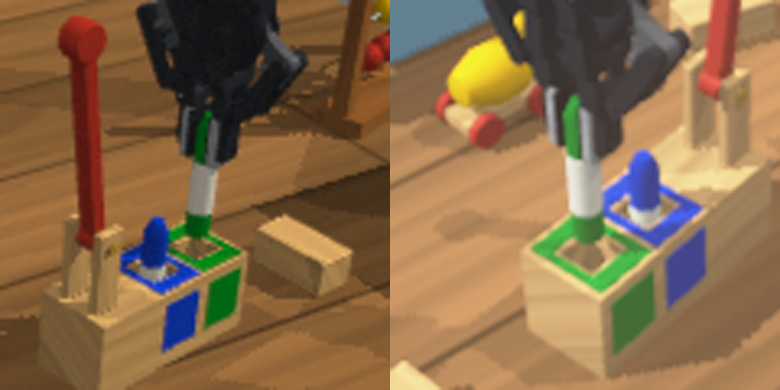

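Blue stands seated in its well; green hangs over its mouth within 1 mm. Lowering it.

Call:
move_arm:
  moves:
    - {"gripper":-1,"xyz":[-0.03,0.08,0],"angular":[0,0,0]}
    - {"gripper":-1,"xyz":[-0.03,0.08,1.2],"angular":[0,0,0]}
    - {"gripper":-1,"xyz":[-0.03,0.08,2.4],"angular":[0,0,0]}
    - {"gripper":-1,"xyz":[-0.03,0.08,2.8],"angular":[0,0,0]}
    - {"gripper":-1,"xyz":[-0.03,0.08,2.8],"angular":[0,0,0]}

```text
clock: 19.9
position: [515.6, 225.6, 106.5]
ee_rot: [0.77, -0.638, -0.0, -0.001]
contact_force: [-0.9, -0.2, -0.3]
gripper_width: 15.9
```

Call:
move_arm:
  moves:
    - {"gripper":-1,"xyz":[0,0,1.3],"angular":[0,0,0]}
    - {"gripper":-1,"xyz":[0,0,2.6],"angular":[0,0,0]}
    - {"gripper":-1,"xyz":[0,0,3.5],"angular":[0,0,0]}
    - {"gripper":-1,"xyz":[0,0,3.7],"angular":[0,0,0]}
    - {"gripper":-1,"xyz":[0,0,3.7],"angular":[0,0,0]}

```text
clock: 20.52
position: [516.0, 226.0, 70.2]
ee_rot: [0.77, -0.638, 0.0, -0.001]
contact_force: [-0.3, 0.8, 0.3]
gripper_width: 16.1
```

Call:
move_arm:
  moves:
    - {"gripper":-0.1,"xyz":[0,0,0],"angular":[0,0,0]}
    - {"gripper":-0.1,"xyz":[0,0,0],"angular":[0,0,0]}
    - {"gripper":-0.1,"xyz":[0,0,0],"angular":[0,0,0]}
    - {"gripper":-0.1,"xyz":[0,0,-2],"angular":[0,0,0]}
    - {"gripper":-0.1,"xyz":[0,0,-6],"angular":[0,0,0]}
    - {"gripper":0.2,"xyz":[0,0,-12],"angular":[0,0,0]}
    - {"gripper":0.2,"xyz":[0,0,-18],"angular":[0,0,0]}
    - {"gripper":0.2,"xyz":[0,0,-23],"angular":[0,0,0]}
    - {"gripper":0.2,"xyz":[0,0,-23],"angular":[0,0,0]}
    - {"gripper":0.2,"xyz":[0,0,-23],"angular":[0,0,0]}

```text
clock: 21.78
position: [514.9, 225.2, 299.7]
ee_rot: [0.77, -0.638, -0.0, -0.001]
contact_force: [0.1, 0.5, -1.0]
gripper_width: 51.0
```

```bash
python3 - <<'E'
from look import *
look("pics/l4.png",WG,64)
for n in("scene","side"):
    c=arm.get_calibration(n);p,z=arm.get_image(n);W=cloud(c,z)
    for k,w in(("blue",WB),("green",WG)):
        q=W[(np.hypot(W[...,0]-w[0],W[...,1]-w[1])<11)&(W[...,2]>80)&(W[...,2]<130)];print(n,k,"top z",np.sort(q[:,2])[-5:].round(1),"xy rel",(q[q[:,2]>95].mean(0)-w)[:2].round(1))
    h=cv2.cvtColor(p,cv2.COLOR_BGR2HSV);m=((h[...,0]<8)|(h[...,0]>172))&(h[...,1]>150)&(W[...,2]>245)&(W[...,2]<290)&(abs(W[...,0]-540)<50)&(abs(W[...,1]-90)<60)
    q=W[m];print(n,"knob",len(q),np.median(q,0).round(1),np.percentile(q,[3,97],axis=0).round(1).tolist())
s=arm.read_state();print(lev(1.8,0))
go(s,lev(1.8)+[0,0,55],lev(1.8),yaw=YB)
E
```

```text
21.775 [514.92468322 225.20695805 299.70546147] 51.01310331336375 [ 0.11936994  0.46767479 -0.99137905]
xyz [-0.05, -0.01, 23.37] ang [-0.001, 0.002, -0.0]
scene 109 foot xy minus well [ 0.6 -1.2] lean [-0.077  0.055]
side 169 foot xy minus well [-2.2  1.9] lean [ 0.094 -0.079]
scene blue top z [102.8 103.  103.5 103.9 104.6] xy rel [ 3.6 -3. ]
scene green top z [103.2 103.3 103.7 103.8 103.8] xy rel [ 2.3 -3.7]
scene knob 180 [548.   91.1 264.9] [[536.3, 82.1, 246.3], [551.8, 103.8, 275.5]]
side blue top z [104.5 105.1 105.2 105.6 105.9] xy rel [-3.7  3. ]
side green top z [103.9 104.6 104.8 104.9 106.3] xy rel [-3.8  3. ]
side knob 106 [535.2 104.6 269.6] [[528.4, 96.1, 246.7], [542.8, 109.3, 276.2]]
[541.88953041  84.65668326 260.07714463]
xyz [14.3, -0.03, 0.25] ang [0.0, 0.0, -0.0]
xyz [14.3, -0.03, 5.75] ang [0.0, 0.0, -0.0]
```

Both tops are seated. The knob measures at y≈94, so the lever is at about 1.74 rad, and I'll grip there.

```bash
python3 - <<'E'
from h import *
from bench import arm
s=arm.read_state();print(lev(1.735,0))
go(s,lev(1.735)+[0,0,55],lev(1.735),yaw=YB)
E
```

```text
[540.11227082  94.05063312 261.98232617]
xyz [13.34, -0.03, 0.06] ang [0.0, 0.0, -0.0]
xyz [13.34, -0.03, 5.56] ang [0.0, 0.0, -0.0]
```

Call:
move_arm:
  moves:
    - {"gripper":0.2,"xyz":[5,-0.03,0],"angular":[0,0,0]}
    - {"gripper":0.2,"xyz":[10,-0.03,0],"angular":[0,0,0]}
    - {"gripper":0.2,"xyz":[13.34,-0.03,0],"angular":[0,0,0]}
    - {"gripper":0.2,"xyz":[13.34,-0.03,0],"angular":[0,0,0]}
    - {"gripper":0.2,"xyz":[13.34,-0.03,3],"angular":[0,0,0]}
    - {"gripper":0.2,"xyz":[13.34,-0.03,5.5],"angular":[0,0,0]}
    - {"gripper":0.2,"xyz":[13.34,-0.03,5.5],"angular":[0,0,0]}
    - {"gripper":-1,"xyz":[13.34,-0.03,5.5],"angular":[0,0,0]}
    - {"gripper":-1,"xyz":[13.34,-0.03,5.5],"angular":[0,0,0]}
    - {"gripper":-1,"xyz":[13.34,-0.03,5.5],"angular":[0,0,0]}

```text
clock: 23.22
position: [540.8, 94.7, 246.4]
ee_rot: [0.77, -0.638, 0.0, -0.002]
contact_force: [-2.8, 0.5, 4.7]
gripper_width: 17.0
```

```bash
python3 - <<'E'
from h import *
from bench import arm
s=arm.read_state();print(s["clock"],s["position"],s["gripper_width"],s["contact_force"],s["wrist_torque"])
p=s["position"]+[0,0,19]-HI;print(np.arctan2(p[2],p@BY),np.hypot(p[2],p@BY))
for a in np.arange(1.635,.63,-.1): print(round(a,2),end=" ");go(s,lev(a)-lev(1.735)+s["position"])
E
```

```text
23.225 [540.79434765  94.67880021 246.41968632] 17.015443407342023 [-2.75826889  0.49280387  4.72199067] [ 0.13562491  0.76679607 -0.05000009]
1.7281888176039328 153.31475629597833
1.64 xyz [-1.49, -0.0, -0.17] ang [0.0, 0.0, 0.0]
1.54 xyz [-2.99, -0.0, -0.19] ang [0.0, 0.0, 0.0]
1.43 xyz [-4.48, -0.0, -0.05] ang [0.0, 0.0, 0.0]
1.33 xyz [-5.96, -0.0, 0.23] ang [0.0, 0.0, 0.0]
1.23 xyz [-7.39, 0.0, 0.65] ang [0.0, 0.0, 0.0]
1.13 xyz [-8.78, 0.0, 1.22] ang [0.0, 0.0, 0.0]
1.03 xyz [-10.11, 0.01, 1.92] ang [0.0, 0.0, 0.0]
0.93 xyz [-11.35, 0.01, 2.75] ang [0.0, 0.0, 0.0]
0.83 xyz [-12.51, 0.01, 3.7] ang [0.0, 0.0, 0.0]
0.73 xyz [-13.57, 0.02, 4.77] ang [0.0, 0.0, 0.0]
0.63 xyz [-14.52, 0.02, 5.93] ang [0.0, 0.0, 0.0]
```

Call:
move_arm:
  moves:
    - {"gripper":-1,"xyz":[-1.49,0,-0.17],"angular":[0,0,0]}
    - {"gripper":-1,"xyz":[-2.99,0,-0.19],"angular":[0,0,0]}
    - {"gripper":-1,"xyz":[-4.48,0,-0.05],"angular":[0,0,0]}
    - {"gripper":-1,"xyz":[-5.96,0,0.23],"angular":[0,0,0]}
    - {"gripper":-1,"xyz":[-7.39,0,0.65],"angular":[0,0,0]}
    - {"gripper":-1,"xyz":[-8.78,0,1.22],"angular":[0,0,0]}
    - {"gripper":-1,"xyz":[-10.11,0,1.92],"angular":[0,0,0]}
    - {"gripper":-1,"xyz":[-11.35,0,2.75],"angular":[0,0,0]}
    - {"gripper":-1,"xyz":[-12.51,0,3.7],"angular":[0,0,0]}
    - {"gripper":-1,"xyz":[-13.57,0,4.77],"angular":[0,0,0]}

```text
clock: 24.48
position: [515.4, 230.0, 198.8]
ee_rot: [0.77, -0.638, 0.0, -0.003]
contact_force: [-2.1, -0.4, 7.3]
gripper_width: 16.6
```

```bash
python3 - <<'E'
from h import *
from bench import arm
s=arm.read_state();print(s["clock"],s["position"],s["gripper_width"],s["contact_force"],s["wrist_torque"])
p=s["position"]+[0,0,19]-HI;print(np.arctan2(p[2],p@BY),np.hypot(p[2],p@BY))
# last commanded 0.735 on the model arc
for a in (.635,.535,.435,.335,.235,.135,.06,0): print(round(a,2),end=" ");go(s,lev(a)-lev(.735)+s["position"])
E
```

```text
24.475 [515.43257051 229.95522876 198.76301944] 16.56194750500904 [-2.09434482 -0.44418013  7.26968952] [-0.62146513  0.65216792 -0.03244919]
0.7401454647694287 153.86082242409458
0.64 xyz [-0.94, 0.0, 1.16] ang [0.0, 0.0, 0.0]
0.54 xyz [-1.77, 0.01, 2.42] ang [0.0, 0.0, 0.0]
0.43 xyz [-2.46, 0.01, 3.75] ang [0.0, 0.0, 0.0]
0.34 xyz [-3.02, 0.02, 5.14] ang [0.0, 0.0, 0.0]
0.23 xyz [-3.44, 0.03, 6.58] ang [0.0, 0.0, 0.0]
0.14 xyz [-3.71, 0.03, 8.05] ang [0.0, 0.0, 0.0]
0.06 xyz [-3.81, 0.04, 9.17] ang [0.0, 0.0, 0.0]
0 xyz [-3.84, 0.04, 10.07] ang [0.0, 0.0, 0.0]
```

Call:
move_arm:
  moves:
    - {"gripper":-1,"xyz":[-0.94,0,1.16],"angular":[0,0,0]}
    - {"gripper":-1,"xyz":[-1.77,0.01,2.42],"angular":[0,0,0]}
    - {"gripper":-1,"xyz":[-2.46,0.01,3.75],"angular":[0,0,0]}
    - {"gripper":-1,"xyz":[-3.02,0.02,5.14],"angular":[0,0,0]}
    - {"gripper":-1,"xyz":[-3.44,0.03,6.58],"angular":[0,0,0]}
    - {"gripper":-1,"xyz":[-3.71,0.03,8.05],"angular":[0,0,0]}
    - {"gripper":-1,"xyz":[-3.81,0.04,9.17],"angular":[0,0,0]}
    - {"gripper":-1,"xyz":[-3.84,0.04,10.0],"angular":[0,0,0]}
    - {"gripper":-1,"xyz":[-3.84,0.04,10.1],"angular":[0,0,0]}

```text
clock: 25.6
position: [508.2, 269.0, 96.8]
ee_rot: [0.77, -0.637, -0.0, -0.003]
contact_force: [-2.2, 4.0, 5.5]
gripper_width: 17.2
```

```bash
python3 - <<'E'
from look import *
s=arm.read_state();print(s["position"],s["contact_force"])
p=s["position"]+[0,0,19]-HI;print(np.arctan2(p[2],p@BY),np.hypot(p[2],p@BY))
E
```

```text
[508.15349181 269.0276786   96.79130158] [-2.19194794  3.98825924  5.53094981]
0.011680443979474368 153.362518781398
```

Call:
move_arm:
  moves:
    - {"gripper":-1,"xyz":[0,0,0.25],"angular":[0,0,0]}
    - {"gripper":-1,"xyz":[0,0,0.25],"angular":[0,0,0]}
    - {"gripper":0.2,"xyz":[0,0,0.25],"angular":[0,0,0]}
    - {"gripper":0.2,"xyz":[0,0,0.25],"angular":[0,0,0]}
    - {"gripper":0.2,"xyz":[0,0,0.25],"angular":[0,0,0]}
    - {"gripper":0.2,"xyz":[0,0,-3],"angular":[0,0,0]}
    - {"gripper":0.2,"xyz":[0,0,-8],"angular":[0,0,0]}
    - {"gripper":0.2,"xyz":[0,0,-14],"angular":[0,0,0]}
    - {"gripper":0.2,"xyz":[0,0,-14],"angular":[0,0,0]}

```text
clock: 26.72
position: [510.4, 267.0, 242.5]
ee_rot: [0.77, -0.638, 0.001, -0.007]
contact_force: [0.2, 0.2, -0.3]
gripper_width: 51.4
```

```bash
python3 - <<'E'
from look import *
look("pics/l5.png",WG+[0,0,0],64)
for n in("scene","side"):
    c=arm.get_calibration(n);p,z=arm.get_image(n);W=cloud(c,z);h=cv2.cvtColor(p,cv2.COLOR_BGR2HSV)
    L=(W-HI)@np.c_[BX,BY,[0,0,1]]
    red=((h[...,0]<8)|(h[...,0]>172))&(h[...,1]>150)&(abs(L[...,0])<12)&(abs(L[...,2])<40)
    m=red&(L[...,1]>20)&(L[...,1]<130)&(L[...,2]>2);a=np.polyfit(L[m][:,1],L[m][:,2],1)
    k=L[red&(L[...,1]>138)&(L[...,1]<170)]
    print(n,"arm slope,icpt(6 expected)",a.round(3),m.sum(),"knob top/bot z",np.percentile(k[:,2],[3,97]).round(1))
    cv2.imwrite(f"pics/{n}_end.png",p)
E
```

```text
26.725 [510.41109305 267.04497379 242.53048255] 51.375366025561 [ 0.24859942  0.2061794  -0.28828298]
xyz [4.23, 0.53, 17.62] ang [-0.013, 0.007, 0.0]
scene 117 foot xy minus well [-0.2 -1.8] lean [-0.021  0.072]
side 184 foot xy minus well [-1.7  1. ] lean [ 0.063 -0.035]
scene arm slope,icpt(6 expected) [0.026 5.638] 220 knob top/bot z [-3.8 18.9]
side arm slope,icpt(6 expected) [0.029 6.125] 400 knob top/bot z [-1.4 20. ]
```

View pics/l5.png

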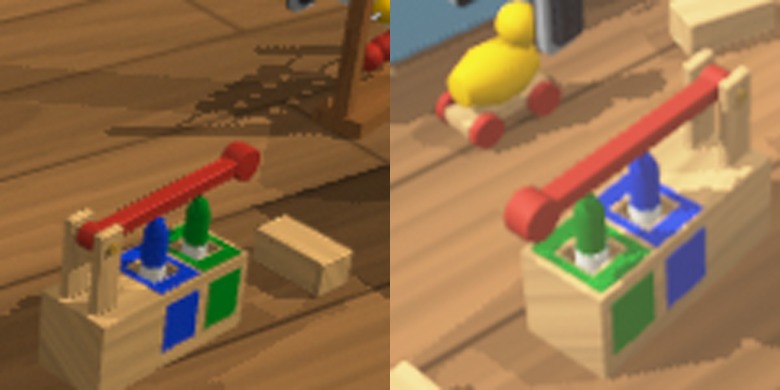

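View pics/scene_end.png

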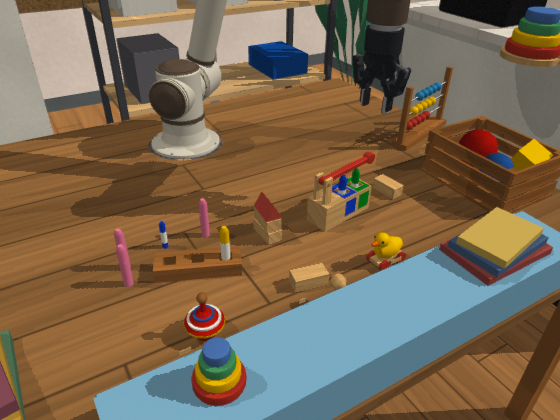

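The lever lies over both seated crayons at about 0.03–0.04 rad, which is inside 0.08. Yellow and the toys are in place. For margin I'll press the knob gently down with shut fingers.

```bash
python3 - <<'E'
from look import *
s=arm.read_state();k=HI+147*BY
go(s,k+[0,0,45],k+[0,0,12.5],yaw=YB)
E
```

```text
xyz [0.25, -0.06, 7.61] ang [0.0, 0.001, -0.001]
xyz [0.26, -0.06, 10.86] ang [0.0, 0.001, -0.001]
```

Call:
move_arm:
  moves:
    - {"gripper":-1,"xyz":[0.25,-0.06,3],"angular":[0,0,0]}
    - {"gripper":-1,"xyz":[0.25,-0.06,7],"angular":[0,0,0]}
    - {"gripper":-1,"xyz":[0.25,-0.06,7.6],"angular":[0,0,0]}
    - {"gripper":-1,"xyz":[0.25,-0.06,7.6],"angular":[0,0,0]}
    - {"gripper":-1,"xyz":[0.25,-0.06,9],"angular":[0,0,0]}
    - {"gripper":-1,"xyz":[0.25,-0.06,9.8],"angular":[0,0,0]}
    - {"gripper":-1,"xyz":[0.25,-0.06,10.3],"angular":[0,0,0]}
    - {"gripper":-1,"xyz":[0.25,-0.06,10.6],"angular":[0,0,0]}
    - {"gripper":-1,"xyz":[0.25,-0.06,10.6],"angular":[0,0,0]}

```text
clock: 28.05
position: [509.2, 263.4, 130.6]
ee_rot: [0.77, -0.638, 0.0, -0.001]
contact_force: [-0.1, -1.0, -0.2]
gripper_width: -0.3
```

Call:
move_arm:
  moves:
    - {"gripper":-1,"xyz":[0,0,0.2],"angular":[0,0,0]}
    - {"gripper":-1,"xyz":[0,0,0.4],"angular":[0,0,0]}
    - {"gripper":-1,"xyz":[0,0,0.4],"angular":[0,0,0]}

```text
clock: 28.42
position: [509.5, 263.7, 127.0]
ee_rot: [0.77, -0.638, 0.0, -0.002]
contact_force: [-0.3, 0.4, 1.4]
gripper_width: 0.1
```

Call:
move_arm:
  moves:
    - {"gripper":-1,"xyz":[0,0,0.15],"angular":[0,0,0]}
    - {"gripper":-1,"xyz":[0,0,0.15],"angular":[0,0,0]}

```text
clock: 28.68
position: [509.6, 263.7, 126.7]
ee_rot: [0.77, -0.638, 0.0, -0.002]
contact_force: [-2.4, 0.8, 7.2]
gripper_width: 0.4
```

Call:
move_arm:
  moves:
    - {"gripper":-1,"xyz":[0,0,-3],"angular":[0,0,0]}
    - {"gripper":-1,"xyz":[0,0,-9],"angular":[0,0,0]}
    - {"gripper":-1,"xyz":[0,0,-14],"angular":[0,0,0]}
    - {"gripper":-1,"xyz":[0,0,-14],"angular":[0,0,0]}
    - {"gripper":-1,"xyz":[0,0,-14],"angular":[0,0,0]}
    - {"gripper":-1,"xyz":[0,0,-14],"angular":[0,0,0]}

```text
clock: 29.42
position: [508.2, 262.5, 263.3]
ee_rot: [0.77, -0.638, -0.0, 0.0]
contact_force: [-0.2, 0.0, -0.4]
gripper_width: -0.1
```

```bash
python3 - <<'E'
from look import *
for n in("scene","side"):
    c=arm.get_calibration(n);p,z=arm.get_image(n);W=cloud(c,z);h=cv2.cvtColor(p,cv2.COLOR_BGR2HSV)
    L=(W-HI)@np.c_[BX,BY,[0,0,1]]
    red=((h[...,0]<8)|(h[...,0]>172))&(h[...,1]>150)&(abs(L[...,0])<12)&(abs(L[...,2])<40)
    m=red&(L[...,1]>20)&(L[...,1]<130)&(L[...,2]>2);a=np.polyfit(L[m][:,1],L[m][:,2],1)
    k=L[red&(L[...,1]>138)&(L[...,1]<170)]
    print(n,"slope",a.round(3),"knob z",np.percentile(k[:,2],[3,97]).round(1))
    for nm,w in(("blue",WB),("green",WG),("yellow",np.array([564.8,-133.2,6]))):
        q=W[(np.hypot(W[...,0]-w[0],W[...,1]-w[1])<11)&(W[...,2]>w[2]+70)&(W[...,2]<107)];print(nm,"top",np.sort(q[:,2])[-4:].round(1))
E
```

```text
scene slope [-2.000e-03  5.736e+00] knob z [-8.8 13.7]
blue top [102.9 102.9 103.4 103.5]
green top [101.2 102.1 102.1 102.5]
yellow top [102.6 102.6 102.7 103.2]
side slope [0.    6.266] knob z [-6.9 14.7]
blue top [103.1 104.1 104.2 104.7]
green top [104.  104.9 105.4 105.5]
yellow top [102.9 103.6 104.3 104.3]
```

The lever is now fully shut (slope about 0) and everything is seated, so I'm handing in.

```bash
python3 -c "
from bench import arm
print(arm.job_done(), arm.read_state()['clock'])"
```

```text
the job is handed in; nothing more can be done
the job is handed in; nothing more can be done
```

The crayons are put away and I handed the job in at about 30 s on the robot's clock; no verdict was reported.

- **What I did:** I gripped the lever by its knob and swung it open; it settled at about 1.74 rad. I lowered the blue and green crayons into their own wells, swung the lever back, and pressed the knob down to its stop with 7 N.
- **Lever:** after the first closing it stood at about 0.03 rad. After the press, both cameras gave a slope of 0.000 and -0.002 rad.
- **Crayons in the wells:** the blue and green tops measured 102–105 mm, against 103 mm for a crayon standing on the well floor. Each camera fitted a different slight lean for the short visible stubs, in opposite directions. I took that as a fitting error because each camera sees one side only, and the pictures show both upright.
- **Yellow crayon and toys:** the yellow crayon's top is still at the right height in its pocket. The duck, spinning top, house and loose bricks looked unmoved in the last full picture, taken before the final knob press; I did not measure them.
- **Robot:** the arm ended clear of everything, and the contact force read zero within noise.

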